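# Gauge the tube adapters and pull the tight one

### The arm

A 6-joint arm with a two-finger parallel gripper is mounted at the origin on the work surface. World frame = base frame: x ahead of the robot, y to its left, z up, the work surface at z = 0. Lengths are in m, angles in degrees, forces in N, time in s.
With the tool pointing down it reaches from about 0.3 to 0.875 m from the base axis. Payload 6.4 kg.
Tool frame: the origin (TCP) lies at the very end of the fingers, on their centre line; the grasp point (between the pads) lies 19 mm behind it; z points along the fingers, y is the line along which they close (so a half turn about z gives the same grasp; the last joint's range is limited). The gripper opens to 88 mm and grips with 3 to 60 N. Pads are 18 mm wide; open, the fingers measure 123 mm over their backs; the gripper's body (75 mm by 187 mm) begins 45 mm behind the grasp point.
Start: joints at [62.206, 10.359, 92.074, -0, 77.567, -11.82], TCP at [0.158, 0.553, 0.239] pointing down, gripper open.
Joint ranges: [-171.53, 171.53], [-51.25, 118.39], [17.06, 147.69], [-65.23, 245.23], [0, 150.52], [-178.68, 178.68]. Speed limits (degrees/s): [147.25, 147.25, 172.46, 180, 180, 180].

### API

Orientations are given as a 3x3 rotation matrix whose columns are the frame's x, y, z axes.
In Python, from cell import robot gives the robot as it stands. The module is installed in compiled form; this text tells all that it offers.
- The arm moves only by the shell command python3 -m inch 'ROWS' [OPENING] [FORCE]. ROWS is JSON, one flat list of numbers, 6 for each row, row after row: the shift along the world's x, y, z normalised to -1 to 1, where 1 is 25 mm, then the turn, a rotation vector about the world's x, y, z normalised to -1 to 1, where 1 is 0.1 rad. In form: [dx, dy, dz, rx, ry, rz, dx, dy, dz, rx, ry, rz, ...]. A call has 1 to 20 rows; each row shifts and turns the commanded pose from where the row before left it; what a row does not reach is not made up. A row lasts 1/8 s, in which the tool goes at most 62.5 mm and 10.7 degrees, less where a joint would pass 70% of its speed; a pose out of reach is approached as far as the arm can. A call with a number of a shift or a turn outside -1 to 1 is refused whole. A call with a gripper value outside its range is refused whole. OPENING is the opening, from 0 (shut) to 1 (fully open), set as the call begins (- or left out, the last holds). The fingers move at their own pace and stop on an object; FORCE is the grip in N (left out, the last holds). Time passes only in rows, so rows that do not move let the fingers close. It gives the time, the measured TCP pose, the force, the opening and the grip force at its end, in the units of the state.
- robot.observe(): the state, without advancing time (a new reading comes with each control period).
- robot.read_camera(name): name is "scene" or "top" or "wrist"; returns a dict with "pixels" (420x560x3 uint8, red, green, blue), "depth" (420x560 float32, m along the optical axis (not along the pixel's ray), 0 where there is no reading), "intrinsics" (3x3 intrinsics, pixels), "position" and "orientation" of the camera in the world. Camera axes: x right, y up, looking along -z (the intrinsics and any distortion apply to the point x, -y, -z); pixel columns grow to the right and rows downward; lengths in m; the calibration is good to about 2 mm. The wrist camera is an equidistant fisheye: a pixel r from the principal point sees the ray r / f radians off the axis. A picture is of the moment at which its call begins.
- robot.job_done(): hands the job in; it is judged then, once.
Trained networks look in the newest picture that a camera, given by its name, has taken for a name from the list of things; names that differ only in an ending like _2 or _b are one class to them, and where a whole thing is asked for, a point or a joint stands for the part that bears it (a point fixed in the world has none). Each returns a list of dicts, best first, with "conf" (0 to 1); they miss things now and then, are a little off and sometimes report something else, mostly with a low value. They report only what shows in the picture. A call takes as long as a camera call. They do not tell look-alikes from the thing itself.
- robot.boxes_of(query, camera): "at" ([x, y, z] in m, in world coordinates, good to about 4 mm: the middle of the surface that is visible of it).
The state is a dict: "t": time; "qpos": joint angles; "qvel": joint speeds; "joint_efforts": joint torques, N m; "eef_pos": TCP position; "tool_rot": TCP orientation; "wrist_force": force on the tool from outside, world axes, zero at the start; "torque": the same for the moment, N m; "gripper_width": finger opening in m; "grasp_force": force on a finger pad.
Only numpy, scipy, OpenCV 4.12 (cv2) and the standard library are available. Lean on these libraries where they do the work, as an engineer would, in place of code of your own. Each camera call takes 0.05 s, during which the arm holds its last target. There are 200 camera calls.

### The job

Check the three tube adapters in the nest with the steel plug gauge from its stand, from the robot's left to its right: in each one push the gauge gently down the bore until it is fully home or it stops and will go no further, never forcing it. When all three have been tried, put the gauge back in its stand, fully seated; then stand any adapter that did not let it all the way in upright in the empty steel reject tray, leave the good ones in their pockets, and disturb nothing else.

Things in the scene. Friction and masses are not known exactly. Their poses are not given: they have to be found in the camera images.
- gauge: steel plug gauge, about 120 g, standing pin down in the stand: round pin 14 mm across, 40 mm long (1 mm chamfered tip); above it a round flange 32 mm across, 5 mm thick; above that a square grip 20 x 20 mm, 45 mm tall. Origin at the tip on the axis, z up to the grip, x, y square to the grip's faces. Flange 40 to 45, grip 45 to 90 mm from the origin. Home: flange rests on the adapter's top
- stand: fixed black plastic block 64 x 64 x 50 mm high with one vertical 18 mm hole, 46 mm deep, in the middle of its top (1.5 mm chamfer): the gauge's home, its flange on the top, its tip 10 mm above the table. Origin at the centre of its underside, z up. On the robot's right or left
- nest: fixed grey plastic plate 86 x 290 mm, 4 mm thick, with three square pockets in a row along its y axis, at y = +90 (robot's left), 0 and -90 mm; each is 47 mm inside, walls 5 mm thick, 6 mm above the plate (10 mm above the table). Adapters stand on the plate, 4 mm above the table. Origin at the centre of its underside, z up
- tray: fixed empty reject tray of bare steel sheet, square, 140 x 140 mm outside, 22 mm high, 3 mm walls and floor, open above. Origin at the centre of its underside, z up. On the other side of the nest from the stand.
- adapter_a: bare aluminium centrifuge tube adapter, an upright block 44 x 44 x 50 mm high, about 240 g, black rubber band round its foot, one vertical 16 mm round bore in the middle of its top (1 mm chamfer), 45 mm deep when sound. Loose in a pocket of the nest, any of the three. Origin at the centre of its underside, z up, mouth at z = 50 mm, sides along x and y (and the nest's)
- adapter_b: an adapter outwardly just like adapter_a, same size and origin. A faulty adapter's bore necks down somewhere below the mouth, where the gauge stops dead 15 mm or more short of home; a sound one takes it until the flange is on the top
- adapter_c: an adapter outwardly just like adapter_a, same size and origin. The names are in no order of place. More than 40 N between gauge and any adapter counts as forcing it
- cup: bystander: clear cup with yellow strips, 68 mm wide, 70 mm high; origin under its centre
- label_roll: bystander: roll of paper labels lying flat, 70 mm wide, 30 mm high; origin under its centre
- jar: bystander: clear lidded jar 52 mm wide, 62 mm high; origin under its centre
- marker: bystander: white marker pen 130 mm long, 13 mm thick, lying along its y; origin under its middle
- tweezers: bystander: steel tweezers 120 mm long, 8 mm high, lying along their y; origin under their middle
- swab_box: bystander: small cardboard box 60 x 110 x 45 mm high; origin under its centre
Things that resemble listed ones, but are neither listed nor needed, are in the scene too. What is shaped like the adapter_b but purple or red is not meant.

How it is judged:
By the outcome, as a careful person would: the job done as asked, in the order asked, and still so for the second after the job is handed in, with the robot touching nothing.
It also fails if it takes over 72 s, if anything falls off the work surface, if the arm or the gripper's body presses on something with over 40 N, if the wrist force passes 120 N, or if a joint passes its speed limit or range.

## Working session

There is one attempt and no reset: what is moved stays moved. The work goes in short steps, Python scripts to look and compute and a shell command to move; the robot and the scene stay as the last step left them, time stands still between calls to the robot, and variables do not carry over. Pictures are saved under pics/ and viewed, at most 10 in all, crops included, and the job is handed in when it is done.

```bash
mkdir -p pics; cat > h.py <<'E'
import numpy as np,cv2
from cell import robot
def save(cam,name):
    c=robot.read_camera(cam); cv2.imwrite('pics/'+name,c['pixels'][:,:,::-1]); return c
def world(c,rows=None):
    K=np.array(c['intrinsics']);d=c['depth'];v,u=np.mgrid[0:d.shape[0],0:d.shape[1]]
    p=np.stack([(u-K[0,2])/K[0,0]*d,-(v-K[1,2])/K[1,1]*d,-d],-1)
    return p@np.array(c['orientation']).T+np.array(c['position'])
E
python3 - <<'E'
from h import *
np.set_printoptions(precision=4,suppress=True)
for cam in['top','scene']:
    c=save(cam,cam+'0.png'); np.savez(cam+'0',**c); print(cam,c['position'],c['orientation'],c['intrinsics'])
    for q in ['gauge','stand','nest','tray','adapter_a','cup','jar','label_roll','marker','tweezers','swab_box']:
        print(q,[(round(b['conf'],2),np.round(b['at'],3).tolist()) for b in robot.boxes_of(q,cam)[:6]])
s=robot.observe();print(s)
E
```

```text
top [ 0.456  -0.0159  1.1453] [[ 0.0165  0.9954 -0.0942]
 [-0.9997  0.0149 -0.0172]
 [-0.0157  0.0945  0.9954]] [[527.6742   0.     285.5443]
 [  0.     527.6742 200.9129]
 [  0.       0.       1.    ]]
gauge [(0.48, [0.545, -0.289, 0.093])]
stand []
nest [(0.79, [0.582, 0.007, 0.002])]
tray [(0.81, [0.534, 0.312, 0.005]), (0.47, [0.544, -0.286, 0.091])]
adapter_a [(0.94, [0.579, 0.097, 0.054]), (0.91, [0.589, 0.014, 0.055]), (0.86, [0.459, 0.011, 0.05]), (0.72, [0.469, -0.203, 0.048]), (0.66, [0.597, -0.078, 0.058])]
cup [(0.64, [0.748, 0.094, 0.041])]
jar [(0.97, [0.726, -0.196, 0.064])]
label_roll [(0.91, [0.732, -0.06, 0.031]), (0.41, [0.738, 0.219, 0.041])]
marker []
tweezers [(0.55, [0.361, -0.111, 0.009])]
swab_box [(0.56, [0.741, 0.219, 0.041]), (0.49, [0.596, -0.077, 0.054])]
scene [ 1.1653 -0.3436  0.6843] [[ 0.5054 -0.5819  0.6372]
 [ 0.8629  0.3438 -0.3705]
 [-0.0035  0.7371  0.6758]] [[429.249    0.     276.6063]
 [  0.     429.249  207.8379]
 [  0.       0.       1.    ]]
gauge [(0.85, [0.552, -0.296, 0.079])]
stand [(0.7, [0.567, -0.298, 0.05])]
nest [(0.79, [0.615, -0
[... 444 characters left out ...]
362, 0.082, 0.01])]
tweezers [(0.63, [0.368, -0.108, 0.008]), (0.21, [0.609, -0.081, 0.046])]
swab_box [(0.72, [0.752, 0.205, 0.044])]
{'t': 1.2, 'qpos': array([ 62.2076,  10.3606,  92.0747,   0.0001,  77.5672, -11.8196]), 'qvel': array([ 0.0147, -0.0395, -0.0402,  0.0421, -0.0424, -0.0783]), 'joint_efforts': array([ -0.0009, -43.3865, -34.2153,   0.0701,   0.0314,  -0.    ]), 'eef_pos': array([0.1582, 0.5528, 0.2387]), 'tool_rot': array([[-0.9614,  0.2752, -0.    ],
       [ 0.2752,  0.9614, -0.    ],
       [ 0.    , -0.    , -1.    ]]), 'wrist_force': array([-0.2682, -0.2508,  0.2584]), 'torque': array([ 0.0069,  0.0069, -0.0146]), 'grasp_force': 0.0, 'gripper_width': 0.08774263856549011}
```

View pics/top0.png

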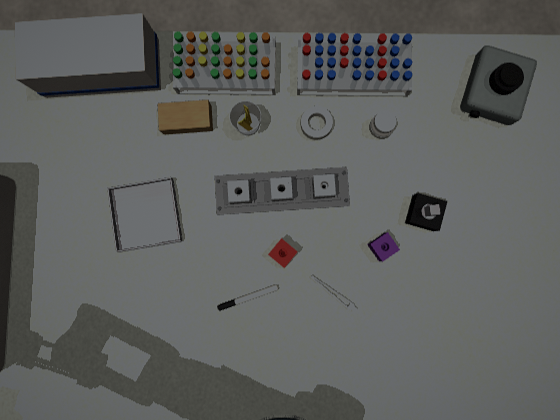

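View pics/scene0.png

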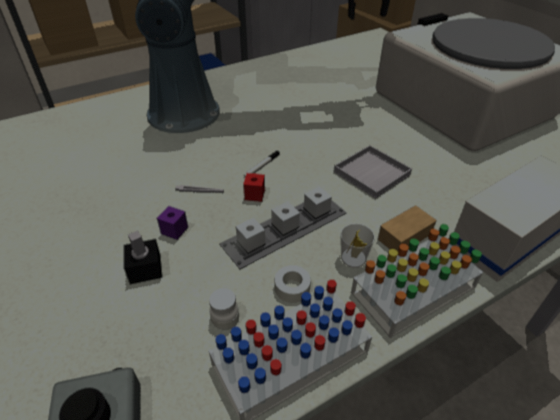

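The top view shows adapters at (238,190), (281,188) and (324,185), the gauge in its stand at (431,211), and the tray at (146,214). The red (283,252) and purple (384,246) blocks are decoys. Next I'll fit the geometry from depth.

```bash
cat > fit.py <<'E'
from h import *
from scipy import ndimage
np.set_printoptions(precision=4,suppress=True)
def rect(P):
    (c,s,a)=cv2.minAreaRect((P[:,:2]*1000).astype(np.float32)); return np.round(c,1),np.round(s,1),round(a,1)
def comps(W,ok,zlo,zhi,box,minn=15):
    m=ok&(W[...,2]>zlo)&(W[...,2]<zhi)&(W[...,0]>box[0])&(W[...,0]<box[1])&(W[...,1]>box[2])&(W[...,1]<box[3])
    l,n=ndimage.label(m)
    for i in range(1,n+1):
        P=W[l==i]
        if len(P)>=minn:
            v,u=np.argwhere(l==i).mean(0); yield P,(u,v),len(P)
if __name__=='__main__':
  for cam in['top','scene']:
    c=dict(np.load(cam+'0.npz')); W=world(c); ok=c['depth']>0
    for nm,zl,zh,b in [('adapters',.046,.062,(.53,.66,-.15,.16)),('grip',.083,.1,(.5,.6,-.35,-.24)),('flange',.05,.062,(.5,.6,-.35,-.24)),('standtop',.044,.0525,(.49,.63,-.36,-.22)),('trayrim',.012,.03,(.4,.65,.2,.42)),('nest',.001,.014,(.5,.68,-.2,.2))]:
        for P,uv,n in comps(W,ok,zl,zh,b):
            print(cam,nm,n,np.round(uv),'med',np.median(P,0),'mean',P.mean(0),rect(P))
E
python3 fit.py
python3 - <<'E'
import cv2
a=cv2.imread('pics/top0.png')
x=cv2.resize(a[160:222,205:360],None,fx=5,fy=5,interpolation=cv2.INTER_CUBIC);y=cv2.resize(a[185:240,395:460],None,fx=5,fy=5,interpolation=cv2.INTER_CUBIC)
import numpy as np
o=np.zeros((590,780,3),np.uint8);o[:310,:775]=x;o[312:587,:325]=y
b=cv2.imread('pics/scene0.png');z=cv2.resize(b[225:285,110:170],None,fx=4.5,fy=4.5);o[312:582,340:610]=z
cv2.imwrite('pics/crop.png',o)
E
```

```text
top adapters 413 [324. 184.] med [ 0.5955 -0.0764  0.0539] mean [ 0.5949 -0.0765  0.0539] (array([595. , -76.6]), array([44.2, 44.2]), 4.3)
top adapters 409 [281. 187.] med [0.5878 0.0132 0.0539] mean [0.5874 0.0132 0.0538] (array([588. ,  13.1]), array([44.6, 43.8]), 4.7)
top adapters 417 [238. 190.] med [0.5802 0.1027 0.0541] mean [0.5799 0.1024 0.054 ] (array([580.2, 102.7]), array([44. , 44.2]), 4.3)
top grip 22 [436. 206.] med [ 0.5493 -0.2945  0.0992] mean [ 0.549  -0.2957  0.0987] (array([ 549.1, -295.7]), array([11.2, 10.9]), 17.2)
top grip 42 [430. 210.] med [ 0.5427 -0.2843  0.0966] mean [ 0.5423 -0.2854  0.0949] (array([ 542.7, -287.2]), array([19. ,  9.1]), 3.6)
top flange 151 [427. 213.] med [ 0.5345 -0.2864  0.0524] mean [ 0.5387 -0.2895  0.0531] (array([ 541.6, -292.8]), array([50.1, 37.7]), 5.8)
top flange 22 [442. 205.] med [ 0.5559 -0.3221  0.0514] mean [ 0.5562 -0.3212  0.0516] (array([ 556.6, -320.4]), array([17.8,  7.2]), 56.8)
top flange 18 [438. 220.] med [ 0.5247 -0.3138  0.0515] mean [ 0.5244 -0.3134  0.0517] (array([ 524.5, -313.2]), array([15.3,  5.8]), 64.
[... 5438 characters left out ...]
36.9)
scene nest 94 [259. 272.] med [ 0.6686 -0.0967  0.0019] mean [ 0.6685 -0.0966  0.002 ] (array([665.3, -97.3]), array([27.7, 45.6]), 3.3)
scene nest 21 [210. 279.] med [ 0.6365 -0.1891  0.0017] mean [ 0.6363 -0.19    0.002 ] (array([ 636. , -190.2]), array([11.9, 12.9]), 9.1)
scene nest 16 [223. 280.] med [ 0.6511 -0.1683  0.0017] mean [ 0.6509 -0.1682  0.0018] (array([ 649.1, -167.7]), array([11. ,  9.2]), 48.9)
scene nest 19 [220. 285.] med [ 0.6602 -0.1789  0.0018] mean [ 0.6596 -0.1786  0.002 ] (array([ 659.8, -179.3]), array([ 8.2, 14.4]), 22.2)
scene nest 18 [213. 287.] med [ 0.6557 -0.1916  0.0018] mean [ 0.6557 -0.1922  0.002 ] (array([ 656.9, -192.6]), array([ 9.7, 13.4]), 3.5)
```

View pics/crop.png

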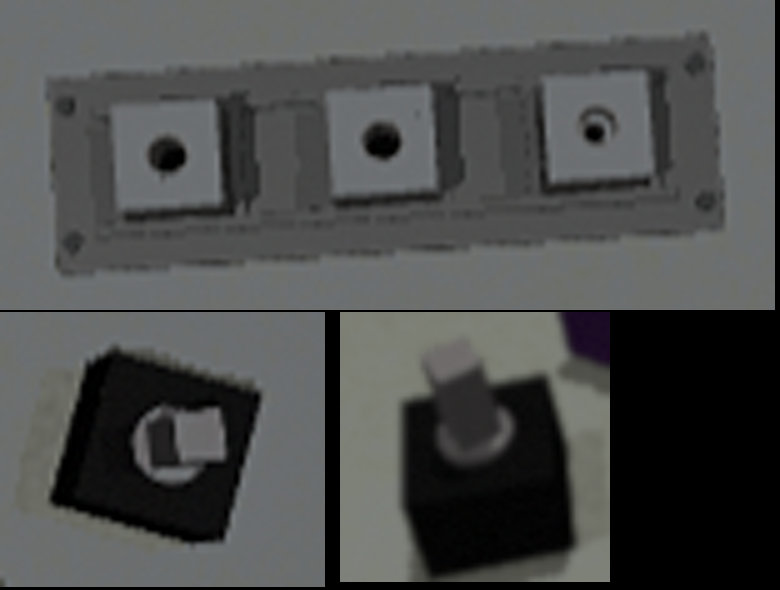

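The crop shows three bores (the right one visibly narrows) and the grip's top face bright and turned about 8°. I'll fit that face by brightness and project it onto the known height of 0.100 m.

```bash
python3 - <<'E'
from h import *
np.set_printoptions(precision=1,suppress=True,linewidth=150)
def ray(c,u,v,z):
    K=c['intrinsics'];d=np.stack([(u-K[0,2])/K[0,0],-(v-K[1,2])/K[1,1],-np.ones_like(u)],-1)@c['orientation'].T
    return c['position']+d*((z-c['position'][2])/d[:,2])[:,None]
for cam,(u0,u1,v0,v1) in [('top',(424,446,200,220)),('scene',(126,150,224,250))]:
    c=dict(np.load(cam+'0.npz'));g=c['pixels'][v0:v1,u0:u1].astype(float).mean(-1)
    G=cv2.resize(g.astype(np.float32),None,fx=8,fy=8,interpolation=cv2.INTER_LINEAR)
    if cam=='top': print(g.astype(int)[:, :])
    for th in ([130,140,150] if cam=='top' else [130,145,160]):
        n,l,st,ce=cv2.connectedComponentsWithStats((G>th).astype(np.uint8))
        for i in range(1,n):
            if 64*20<st[i,4]<64*300:
                v,u=np.nonzero(l==i);P=ray(c,(u+.5)/8-.5+u0,(v+.5)/8-.5+v0,.1)*1000
                r=cv2.minAreaRect(P[:,:2].astype(np.float32));print(cam,th,st[i,4]/64,P.mean(0),r)
c=dict(np.load('top0.npz'))
# bore centres in the top view: circle at mouth z=.054 (dark)
for (u0,v0) in [(238,190),(281,187),(324,184)]:
    g=c['pixels'][v0-6:v0+8,u0-6:u0+8].mean(-1);G=cv2.resize(g.astype(np.float32),None,fx=8,fy=8)
    v,u=np.nonzero(G<.8*np.percentile(g,85)); P=ray(c,(u+.5)/8-.5+u0-6,(v+.5)/8-.5+v0-6,.054)*1000
    print('bore',P.min(0),P.max(0),(P.min(0)+P.max(0))/2)
E
```

```text
[[ 16  15  15  16  13  14  15  15  14  16  15  14  15  13  13  12  12  11  18  42  38  56]
 [ 14  16  14  16  15  15  15  15  13  14  15  16  15   9  15  13  13  14  11  14  12  24]
 [ 14  14  12  12  15  14  12  13  13  16   9  10   8   7  13  15  14  15  16  14  11  12]
 [ 13  12  11  41  30  17  15  14   8   6   4   5   3   3   9  14  12  14  15  13  15  11]
 [ 11  44  95  71  66  63  43  57  26  24  26  49  79  82  90  22  11  13  15  14  15  11]
 [ 75 101  98  64  63  73  95 101  92  92  89  95 105 106 111  40  14  14  16  13  12  10]
 [ 83  88  56  40  39  54 112 110 111 110 108 108 106 106 110  49  14  14  16  14  13   6]
 [ 60  40  31  31  32  30 112 108 108 106 106 105 105 106 108  69  17  13  15  16  10  27]
 [ 51  32  33  34  32  22 108 110 107 106 106 106 105 106 107  98  20  13  15  14  11  33]
 [ 63  32  32  33  34  21 106 110 106 107 105 105 105 105 107 112  22  12  12  14   7  74]
 [ 68  33  32  34  32  26 104 110 106 106 106 107 105 105 108 111  19  11  13  14   5 106]
 [ 80  32  33  34  34  29  94 109 107 106 106 106 105 107 107 104  24  13  16  11  26 113]
 [ 86  3
[... 212 characters left out ...]
 83  78  78  75  73  73  72  22  11   9   5 106 111]
 [105  44  28  30  29  25  34  62  67  59  56  52  14  10  12  12  11  15  11  26 115 111]
 [103  80  73  93  93  91  94  94  98  99  69  44  12  14  14  14  14  13  10  73 112 110]
 [ 65  80 109 116 115 114 113 115 117  91  44  13  14  14  14  16  14  15   6  89 111 109]
 [ 10  45  78  84  91  95  90  87  79  42  14  14  14  15  15  14  14  12   5 105 111 109]
 [ 13  13   6  29  43  50  41  35  11  14  13  12  15  14  14  15  14  12  25 114 111 109]]
bore [569.5  93.9  54. ] [588.1 111.2  54. ] [578.8 102.6  54. ]
bore [578.1   4.4  54. ] [595.2  21.6  54. ] [586.7  13.   54. ]
bore [586. -85.  54.] [602.8 -69.1  54. ] [594.4 -77.   54. ]
```

Measurements agree. The gauge is at (0.543, -0.293) with yaw about 8°. The adapters are at L (0.5804, 0.1026), M (0.588, 0.013) and R (0.5952, -0.0768), on a 90 mm pitch with yaw 4.6°. Now moving to hover over the gauge, closing along its x.

```bash
python3 -m inch '[0.45,-1,-0.1,0,0,-0.576,0.45,-1,-0.1,0,0,-0.576,0.45,-1,-0.1,0,0,-0.576,0.45,-1,-0.1,0,0,-0.576,0.45,-1,-0.1,0,0,-0.576,0.45,-1,-0.1,0,0,-0.576,0.45,-1,-0.1,0,0,-0.576,0.45,-1,-0.1,0,0,-0.576,0.45,-1,-0.1,0,0,-0.576,0.45,-1,-0.1,0,0,-0.576,0.45,-1,-0.1,0,0,-0.576,0.45,-1,-0.1,0,0,-0.576,0.45,-1,-0.1,0,0,-0.576,0.45,-1,-0.1,0,0,-0.576,0.45,-1,-0.1,0,0,-0.576,0.45,-1,-0.1,0,0,-0.576,0.45,-1,-0.1,0,0,-0.576,0.45,-1,-0.1,0,0,-0.576,0.45,-1,-0.1,0,0,-0.576,0.45,-1,-0.1,0,0,-0.576]' 1 20
```

```text
t: 3.7
eef_pos: [0.3836, 0.0519, 0.1889]
tool_rot: [[-0.137, 0.991, 0.001], [0.991, 0.137, -0.0], [-0.0, 0.001, -1.0]]
wrist_force: [-0.4, -0.5, -0.3]
gripper_width: 0.0879
grasp_force: 0.0
```

```bash
python3 -m inch '[0.455,-0.985,-0.16,0,0,0,0.455,-0.985,-0.16,0,0,0,0.455,-0.985,-0.16,0,0,0,0.455,-0.985,-0.16,0,0,0,0.455,-0.985,-0.16,0,0,0,0.455,-0.985,-0.16,0,0,0,0.455,-0.985,-0.16,0,0,0,0.455,-0.985,-0.16,0,0,0,0.455,-0.985,-0.16,0,0,0,0.455,-0.985,-0.16,0,0,0,0.455,-0.985,-0.16,0,0,0,0.455,-0.985,-0.16,0,0,0,0.455,-0.985,-0.16,0,0,0,0.455,-0.985,-0.16,0,0,0,0,0,0,0,0,0]'
python3 - <<'E'
from h import *
np.set_printoptions(precision=4,suppress=True)
c=save('wrist','w1.png');print(c['position'],c['orientation'],c['intrinsics']);s=robot.observe();print(s['eef_pos'],s['qpos'])
E
```

```text
t: 5.58
eef_pos: [0.5426, -0.2933, 0.1323]
tool_rot: [[-0.138, 0.99, -0.0], [0.99, 0.138, -0.0], [-0.0, -0.0, -1.0]]
wrist_force: [-0.3, -0.3, 0.6]
gripper_width: 0.0882
grasp_force: 0.0
[ 0.531  -0.2123  0.2776] [[ 0.9905 -0.1311 -0.0427]
 [ 0.1378  0.939   0.3151]
 [-0.0012 -0.318   0.9481]] [[325.1923   0.     281.2305]
 [  0.     325.1923 211.7691]
 [  0.       0.       1.    ]]
[ 0.5422 -0.2921  0.1323] [-39.3428  21.7849  90.8009   0.0092  67.4669 -47.3144]
```

View pics/w1.png

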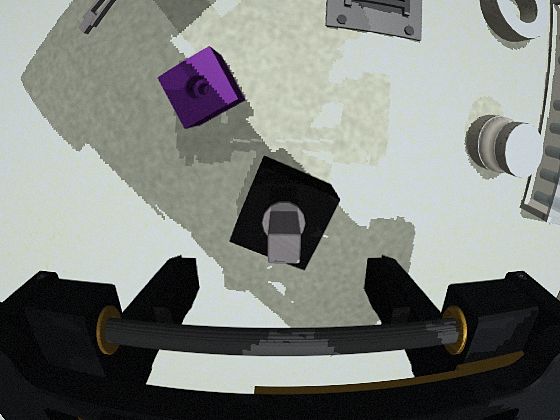

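The wrist view shows the grip top at (284,249), centred between the fingertips (197 and 366) and square to them. Going down and gripping.

```bash
python3 -m inch '[0,0,-0.7,0,0,0,0,0,-0.7,0,0,0,0,0,-0.7,0,0,0,0,0,-0.7,0,0,0,0,0,0,0,0,0]' 1 30 && python3 -m inch '[0,0,0,0,0,0,0,0,0,0,0,0,0,0,0,0,0,0,0,0,0,0,0,0,0,0,0,0,0,0,0,0,0,0,0,0]' 0 30
```

```text
t: 6.25
eef_pos: [0.5412, -0.2909, 0.0604]
tool_rot: [[-0.14, 0.99, -0.003], [0.99, 0.14, 0.003], [0.003, -0.003, -1.0]]
wrist_force: [0.9, 0.1, 0.3]
gripper_width: 0.0884
grasp_force: 0.0
t: 7.0
eef_pos: [0.5425, -0.2919, 0.0627]
tool_rot: [[-0.14, 0.99, -0.0], [0.99, 0.14, -0.0], [-0.0, -0.0, -1.0]]
wrist_force: [-0.5, 0.4, -0.4]
gripper_width: 0.0301
grasp_force: 0.0
```

```bash
python3 -m inch '[0,0,0,0,0,0,0,0,0,0,0,0,0,0,0,0,0,0]' && python3 -m inch '[0,0,0.6,0,0,0,0,0,0.8,0,0,0,0,0,0.8,0,0,0,0,0,0.4,0,0,0,0,0,0,0,0,0]'
```

```text
t: 7.38
eef_pos: [0.5425, -0.2919, 0.0627]
tool_rot: [[-0.14, 0.99, 0.0], [0.99, 0.14, -0.0], [-0.0, 0.0, -1.0]]
wrist_force: [-0.2, -0.4, 0.0]
gripper_width: 0.0197
grasp_force: 30.0
t: 8.0
eef_pos: [0.543, -0.2924, 0.1292]
tool_rot: [[-0.14, 0.99, 0.002], [0.99, 0.14, -0.002], [-0.002, 0.002, -1.0]]
wrist_force: [0.1, 0.4, -0.8]
gripper_width: 0.0198
grasp_force: 30.0
```

```bash
python3 -m inch '[0.094,0.99,0,0,0,0,0.094,0.99,0,0,0,0,0.094,0.99,0,0,0,0,0.094,0.99,0,0,0,0,0.094,0.99,0,0,0,0,0.094,0.99,0,0,0,0,0.094,0.99,0,0,0,0,0.094,0.99,0,0,0,0,0.094,0.99,0,0,0,0,0.094,0.99,0,0,0,0,0.094,0.99,0,0,0,0,0.094,0.99,0,0,0,0,0.094,0.99,0,0,0,0,0.094,0.99,0,0,0,0,0.094,0.99,0,0,0,0,0.094,0.99,-0.2,0,0,0,0,0,-0.2,0,0,0,0,0,0,0,0,0]'
python3 - <<'E'
from h import *
np.set_printoptions(precision=4,suppress=True)
a=save('scene','s2.png');w=save('wrist','w2.png')
A=a['pixels'][140:240,240:370,::-1];B=w['pixels'][150:350,160:420,::-1]
o=np.zeros((600,520,3),np.uint8);o[:300,:390]=cv2.resize(A,None,fx=3,fy=3,interpolation=cv2.INTER_CUBIC);B=cv2.resize(B[:,:],None,fx=1.45,fy=1.45,interpolation=cv2.INTER_CUBIC);o[305:305+B.shape[0],:B.shape[1]]=B
cv2.imwrite('pics/c2.png',o)
print([robot.observe()['eef_pos'] for i in range(3)]); print(w['position'],w['orientation'])
E
```

```text
t: 10.25
eef_pos: [0.5791, 0.1045, 0.1169]
tool_rot: [[-0.141, 0.99, -0.002], [0.99, 0.141, -0.0], [-0.0, -0.002, -1.0]]
wrist_force: [0.7, 0.1, -1.4]
gripper_width: 0.0194
grasp_force: 30.0
[array([0.5798, 0.1037, 0.1176]), array([0.5798, 0.1037, 0.1176]), array([0.5798, 0.1037, 0.1176])]
[0.5678 0.185  0.2627] [[ 0.9902 -0.133  -0.0425]
 [ 0.1397  0.9387  0.3152]
 [-0.0021 -0.318   0.9481]]
```

View pics/c2.png

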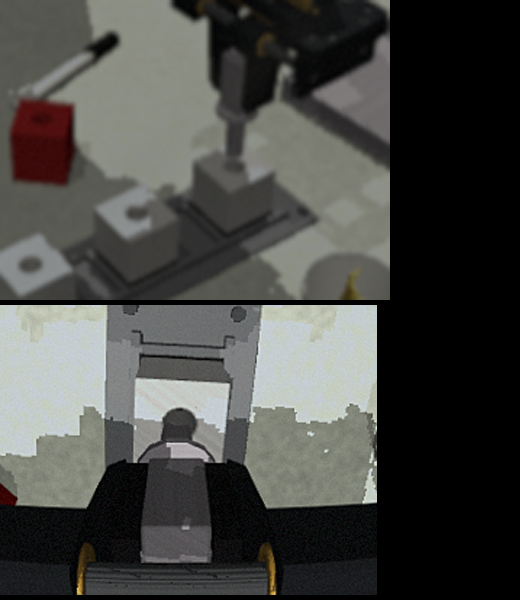

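The bore lies straight under the pin in both views: tip about 11 mm above the mouth, and flange and bore columns agree to about 1 mm. Lowering gently.

```bash
python3 -m inch '[0,0,-0.2,0,0,0,0,0,-0.16,0,0,0,0,0,-0.06,0,0,0,0,0,-0.06,0,0,0,0,0,0,0,0,0]'
```

```text
t: 10.98
eef_pos: [0.5801, 0.104, 0.1056]
tool_rot: [[-0.14, 0.99, -0.0], [0.99, 0.14, -0.0], [-0.0, -0.0, -1.0]]
wrist_force: [-0.8, -0.2, -1.0]
gripper_width: 0.0197
grasp_force: 30.0
```

```bash
python3 -m inch '[0,0,-0.06,0,0,0,0,0,-0.06,0,0,0,0,0,0,0,0,0]'; python3 -m inch '[0,0,-0.06,0,0,0,0,0,-0.06,0,0,0,0,0,0,0,0,0]'
```

```text
t: 11.35
eef_pos: [0.58, 0.1041, 0.1026]
tool_rot: [[-0.14, 0.99, -0.0], [0.99, 0.14, 0.0], [0.0, -0.0, -1.0]]
wrist_force: [0.2, -0.1, -1.2]
gripper_width: 0.0197
grasp_force: 30.0
t: 11.72
eef_pos: [0.58, 0.104, 0.0996]
tool_rot: [[-0.139, 0.99, -0.0], [0.99, 0.139, 0.0], [0.0, -0.0, -1.0]]
wrist_force: [0.3, -0.3, -1.2]
gripper_width: 0.0196
grasp_force: 30.0
```

It entered cleanly. I'll continue in 2 mm steps with a force guard between them.

```bash
cat > g.py <<'E'
import sys
from cell import robot
s=robot.observe();f=s['wrist_force'];p=s['eef_pos']
print('z %.4f xy %.4f %.4f F'%(p[2],p[0],p[1]),f.round(1),round(s['t'],2));sys.exit(int(f[2]>5 or abs(f[0])>6 or abs(f[1])>6))
E
python3 -m inch '[0,0,-0.08,0,0,0,0,0,-0.04,0,0,0]'>/dev/null; python3 g.py && python3 -m inch '[0,0,-0.06,0,0,0,0,0,-0.04,0,0,0]'>/dev/null && python3 g.py && python3 -m inch '[0,0,-0.06,0,0,0,0,0,-0.04,0,0,0]'>/dev/null && python3 g.py && python3 -m inch '[0,0,-0.06,0,0,0,0,0,-0.04,0,0,0]'>/dev/null && python3 g.py && python3 -m inch '[0,0,-0.06,0,0,0,0,0,-0.04,0,0,0]'>/dev/null && python3 g.py && python3 -m inch '[0,0,-0.06,0,0,0,0,0,-0.04,0,0,0]'>/dev/null && python3 g.py && python3 -m inch '[0,0,-0.06,0,0,0,0,0,-0.04,0,0,0]'>/dev/null && python3 g.py
```

```text
z 0.0966 xy 0.5800 0.1040 F [ 0.1  0.2 -1.7] 11.97
z 0.0941 xy 0.5800 0.1041 F [ 0.9  0.6 -1.4] 12.22
z 0.0916 xy 0.5801 0.1041 F [ 0.2 -0.7 -1.9] 12.47
z 0.0891 xy 0.5800 0.1041 F [-0.1  0.3 -1.5] 12.72
z 0.0866 xy 0.5801 0.1041 F [ 0.4  0.1 -0.9] 12.97
z 0.0841 xy 0.5801 0.1041 F [ 0.3  1.  -0.6] 13.22
z 0.0816 xy 0.5801 0.1041 F [-1.  -0.  -1.9] 13.47
```

```bash
python3 -m inch '[0,0,-0.08,0,0,0,0,0,-0.06,0,0,0]'>/dev/null && python3 g.py && python3 -m inch '[0,0,-0.08,0,0,0,0,0,-0.06,0,0,0]'>/dev/null && python3 g.py && python3 -m inch '[0,0,-0.06,0,0,0,0,0,-0.06,0,0,0]'>/dev/null && python3 g.py && python3 -m inch '[0,0,-0.06,0,0,0,0,0,-0.04,0,0,0]'>/dev/null && python3 g.py && python3 -m inch '[0,0,-0.04,0,0,0,0,0,0,0,0,0]'>/dev/null && python3 g.py && python3 -m inch '[0,0,-0.03,0,0,0,0,0,0,0,0,0]'>/dev/null && python3 g.py && python3 -m inch '[0,0,-0.03,0,0,0,0,0,0,0,0,0]'>/dev/null && python3 g.py && python3 -m inch '[0,0,-0.03,0,0,0,0,0,0,0,0,0]'>/dev/null && python3 g.py
```

```text
z 0.0781 xy 0.5801 0.1041 F [ 0.1  0.2 -1.4] 13.72
z 0.0746 xy 0.5800 0.1041 F [ 0.7  0.2 -0.8] 13.97
z 0.0716 xy 0.5801 0.1041 F [-0.2  0.8 -1.7] 14.22
z 0.0691 xy 0.5801 0.1041 F [-0.2  0.1 -0.8] 14.47
z 0.0682 xy 0.5801 0.1041 F [ 0.1 -0.3 -0.2] 14.72
z 0.0674 xy 0.5801 0.1041 F [-0.1  0.3 -0.8] 14.97
z 0.0667 xy 0.5801 0.1041 F [-0.4 -0.1 -0.9] 15.22
z 0.0667 xy 0.5806 0.1041 F [-1.8  0.2  5.2] 15.47
```

Left adapter is sound: flange home with about 6 N of contact. Out and over to the middle one.

```bash
python3 -m inch '[0,0,0.5,0,0,0,0,0,0.86,0,0,0,0,0,0.5,0,0,0,0,0,0,0,0,0,0.075,-0.897,0,0,0,0,0.075,-0.897,0,0,0,0,0.075,-0.897,0,0,0,0,0.075,-0.897,0,0,0,0,0,0,-0.14,0,0,0,0,0,-0.04,0,0,0]'>/dev/null && python3 g.py && python3 -m inch '[0,0,-0.06,0,0,0,0,0,-0.04,0,0,0,0,0,-0.04,0,0,0]'>/dev/null && python3 g.py && python3 -m inch '[0,0,-0.06,0,0,0,0,0,0,0,0,0]'>/dev/null && python3 g.py && python3 -m inch '[0,0,-0.06,0,0,0,0,0,-0.04,0,0,0]'>/dev/null && python3 g.py
```

```text
z 0.1070 xy 0.5868 0.0150 F [ 0.5 -0.1 -0.7] 16.73
z 0.1045 xy 0.5876 0.0148 F [ 0.2  0.5 -1.2] 17.1
z 0.1028 xy 0.5875 0.0144 F [-0.5  1.2 -1.5] 17.35
z 0.1004 xy 0.5875 0.0143 F [-0.5  0.2 -0.9] 17.6
```

```bash
python3 -m inch '[0,0,-0.06,0,0,0,0,0,-0.04,0,0,0]'>/dev/null; python3 g.py && python3 -m inch '[0,0,-0.06,0,0,0,0,0,-0.04,0,0,0]'>/dev/null && python3 g.py && python3 -m inch '[0,0,-0.06,0,0,0,0,0,-0.04,0,0,0]'>/dev/null && python3 g.py && python3 -m inch '[0,0,-0.06,0,0,0,0,0,-0.04,0,0,0]'>/dev/null && python3 g.py && python3 -m inch '[0,0,-0.06,0,0,0,0,0,-0.04,0,0,0]'>/dev/null && python3 g.py && python3 -m inch '[0,0,-0.06,0,0,0,0,0,-0.04,0,0,0]'>/dev/null && python3 g.py && python3 -m inch '[0,0,-0.06,0,0,0,0,0,-0.04,0,0,0]'>/dev/null && python3 g.py && python3 -m inch '[0,0,-0.06,0,0,0,0,0,-0.04,0,0,0]'>/dev/null && python3 g.py
```

```text
z 0.0978 xy 0.5875 0.0144 F [ 0.1  0.2 -0.4] 17.85
z 0.0953 xy 0.5875 0.0144 F [-0.5  0.2 -1. ] 18.1
z 0.0929 xy 0.5875 0.0144 F [ 0.5  0.1 -2. ] 18.35
z 0.0904 xy 0.5876 0.0144 F [ 0.1  0.6 -0.1] 18.6
z 0.0878 xy 0.5876 0.0144 F [ 0.5  1.2 -1.3] 18.85
z 0.0853 xy 0.5875 0.0144 F [ 0.4 -0.8  0.6] 19.1
z 0.0829 xy 0.5876 0.0144 F [ 0.2 -0.5 -0.9] 19.35
z 0.0803 xy 0.5875 0.0144 F [ 0.5 -0.  -0.8] 19.6
```

```bash
python3 -m inch '[0,0,-0.06,0,0,0,0,0,-0.04,0,0,0]'>/dev/null && python3 g.py && python3 -m inch '[0,0,-0.08,0,0,0,0,0,-0.06,0,0,0]'>/dev/null && python3 g.py && python3 -m inch '[0,0,-0.06,0,0,0,0,0,-0.06,0,0,0]'>/dev/null && python3 g.py && python3 -m inch '[0,0,-0.06,0,0,0,0,0,-0.04,0,0,0]'>/dev/null && python3 g.py && python3 -m inch '[0,0,-0.04,0,0,0,0,0,0,0,0,0]'>/dev/null && python3 g.py && python3 -m inch '[0,0,-0.03,0,0,0,0,0,0,0,0,0]'>/dev/null && python3 g.py && python3 -m inch '[0,0,-0.03,0,0,0,0,0,0,0,0,0]'>/dev/null && python3 g.py && python3 -m inch '[0,0,-0.03,0,0,0,0,0,0,0,0,0]'>/dev/null && python3 g.py && python3 -m inch '[0,0,-0.03,0,0,0,0,0,0,0,0,0]'>/dev/null && python3 g.py
```

```text
z 0.0778 xy 0.5875 0.0144 F [ 0.1  0.4 -1.9] 19.85
z 0.0743 xy 0.5875 0.0144 F [ 0.1 -0.  -0.4] 20.1
z 0.0713 xy 0.5876 0.0144 F [-0.4 -0.5 -1.2] 20.35
z 0.0688 xy 0.5876 0.0143 F [ 0.  -0.3 -1.3] 20.6
z 0.0679 xy 0.5875 0.0144 F [-0.4 -0.2 -1. ] 20.85
z 0.0672 xy 0.5876 0.0143 F [-0.1  0.3 -0.5] 21.1
z 0.0667 xy 0.5878 0.0143 F [0.  0.4 1.4] 21.35
z 0.0667 xy 0.5882 0.0143 F [-1.8  0.1  6.1] 21.6
```

Middle is sound too. On to the right one.

```bash
python3 -m inch '[0,0,0.5,0,0,0,0,0,0.86,0,0,0,0,0,0.5,0,0,0,0,0,0,0,0,0,0.075,-0.897,0,0,0,0,0.075,-0.897,0,0,0,0,0.075,-0.897,0,0,0,0,0.075,-0.897,0,0,0,0,0,0,-0.14,0,0,0,0,0,-0.04,0,0,0]'>/dev/null && python3 g.py && python3 -m inch '[0,0,-0.06,0,0,0,0,0,-0.04,0,0,0,0,0,-0.04,0,0,0]'>/dev/null && python3 g.py && python3 -m inch '[0,0,-0.06,0,0,0,0,0,0,0,0,0]'>/dev/null && python3 g.py && python3 -m inch '[0,0,-0.06,0,0,0,0,0,-0.02,0,0,0]'>/dev/null && python3 g.py
```

```text
z 0.1071 xy 0.5947 -0.0753 F [-0.6  0.1 -1.8] 22.85
z 0.1042 xy 0.5951 -0.0748 F [-1.  -0.3 -2.1] 23.23
z 0.1026 xy 0.5950 -0.0752 F [ 0.3  0.3 -1.6] 23.48
z 0.1006 xy 0.5950 -0.0754 F [-0.2 -0.4 -1.2] 23.73
```

```bash
python3 g.py && python3 -m inch '[0,0,-0.04,0,0,0,0,0,-0.03,0,0,0]'>/dev/null; python3 g.py && python3 -m inch '[0,0,-0.04,0,0,0,0,0,-0.03,0,0,0]'>/dev/null && python3 g.py && python3 -m inch '[0,0,-0.04,0,0,0,0,0,-0.03,0,0,0]'>/dev/null && python3 g.py && python3 -m inch '[0,0,-0.04,0,0,0,0,0,-0.03,0,0,0]'>/dev/null && python3 g.py && python3 -m inch '[0,0,-0.04,0,0,0,0,0,-0.03,0,0,0]'>/dev/null && python3 g.py && python3 -m inch '[0,0,-0.04,0,0,0,0,0,-0.03,0,0,0]'>/dev/null && python3 g.py && python3 -m inch '[0,0,-0.04,0,0,0,0,0,-0.03,0,0,0]'>/dev/null && python3 g.py && python3 -m inch '[0,0,-0.04,0,0,0,0,0,-0.03,0,0,0]'>/dev/null && python3 g.py && python3 -m inch '[0,0,-0.04,0,0,0,0,0,-0.03,0,0,0]'>/dev/null && python3 g.py
```

```text
z 0.1006 xy 0.5950 -0.0754 F [-0.2 -0.4 -1.2] 23.73
z 0.0989 xy 0.5951 -0.0753 F [-0.3  0.4 -0.9] 23.98
z 0.0972 xy 0.5951 -0.0753 F [-0.   0.5 -1. ] 24.23
z 0.0954 xy 0.5951 -0.0754 F [-0.5  0.1 -0.9] 24.48
z 0.0936 xy 0.5950 -0.0753 F [ 0.1  0.5 -1.1] 24.73
z 0.0919 xy 0.5951 -0.0753 F [ 0.3  0.1 -0.5] 24.98
z 0.0901 xy 0.5951 -0.0753 F [ 0.4  0.2 -0.2] 25.23
z 0.0884 xy 0.5951 -0.0753 F [-0.5  0.1 -1. ] 25.48
z 0.0866 xy 0.5950 -0.0753 F [ 0.6 -0.3 -0.6] 25.73
z 0.0849 xy 0.5951 -0.0753 F [ 0.7 -0.1 -2.3] 25.98
```

```bash
python3 -m inch '[0,0,-0.04,0,0,0,0,0,-0.03,0,0,0]'>/dev/null; python3 g.py && python3 -m inch '[0,0,-0.04,0,0,0,0,0,-0.03,0,0,0]'>/dev/null && python3 g.py && python3 -m inch '[0,0,-0.04,0,0,0,0,0,-0.03,0,0,0]'>/dev/null && python3 g.py && python3 -m inch '[0,0,-0.04,0,0,0,0,0,-0.03,0,0,0]'>/dev/null && python3 g.py && python3 -m inch '[0,0,-0.04,0,0,0,0,0,-0.03,0,0,0]'>/dev/null && python3 g.py && python3 -m inch '[0,0,-0.04,0,0,0,0,0,-0.03,0,0,0]'>/dev/null && python3 g.py
```

```text
z 0.0845 xy 0.5958 -0.0756 F [-1.7  1.3  9.7] 26.23
```

```bash
python3 -m inch '[0,0,-0.02,0,0,0,0,0,0,0,0,0]'>/dev/null; python3 g.py; python3 -m inch '[0,0,0.4,0,0,0,0,0,0.6,0,0,0,0,0,0.5,0,0,0,0,0,0,0,0,0]'
```

```text
z 0.0845 xy 0.5961 -0.0757 F [-2.5  1.1  9.3] 26.48
t: 26.98
eef_pos: [0.5961, -0.0757, 0.122]
tool_rot: [[-0.14, 0.99, 0.003], [0.99, 0.14, -0.001], [-0.001, 0.003, -1.0]]
wrist_force: [0.3, -0.5, -1.6]
gripper_width: 0.0197
grasp_force: 30.0
```

Right adapter stops dead about 18 mm short of home, at roughly 10 N, so it's faulty. Returning the gauge to its stand.

```bash
python3 -m inch '[-0.232,-0.963,0,0,0,0,-0.232,-0.963,0,0,0,0,-0.232,-0.963,0,0,0,0,-0.232,-0.963,0,0,0,0,-0.232,-0.963,0,0,0,0,-0.232,-0.963,0,0,0,0,-0.232,-0.963,0,0,0,0,-0.232,-0.963,0,0,0,0,-0.232,-0.963,0,0,0,0,0,0,-0.3,0,0,0,0,0,-0.3,0,0,0,0,0,0,0,0,0]'>/dev/null && python3 g.py && python3 -m inch '[0,0,-0.08,0,0,0,0,0,-0.08,0,0,0,0,0,0,0,0,0]'>/dev/null && python3 g.py && python3 -m inch '[0,0,-0.1,0,0,0,0,0,-0.08,0,0,0]'>/dev/null && python3 g.py && python3 -m inch '[0,0,-0.16,0,0,0,0,0,-0.16,0,0,0]'>/dev/null && python3 g.py && python3 -m inch '[0,0,-0.2,0,0,0,0,0,-0.16,0,0,0]'>/dev/null && python3 g.py
```

```text
z 0.1038 xy 0.5424 -0.2905 F [-0.2  0.7 -1.4] 28.48
z 0.1012 xy 0.5429 -0.2918 F [ 0.7 -0.2 -1.4] 28.85
z 0.0966 xy 0.5429 -0.2920 F [-0.1  0.  -0.7] 29.1
z 0.0883 xy 0.5428 -0.2920 F [-0.1  0.2 -1.8] 29.35
z 0.0792 xy 0.5427 -0.2919 F [-0.4 -0.5 -1.2] 29.6
```

Down to the seat (expected near z = 0.0627).

```bash
python3 -m inch '[0,0,-0.2,0,0,0,0,0,-0.2,0,0,0]'>/dev/null && python3 g.py && python3 -m inch '[0,0,-0.12,0,0,0,0,0,-0.04,0,0,0,0,0,0,0,0,0]'>/dev/null && python3 g.py && python3 -m inch '[0,0,-0.04,0,0,0,0,0,0,0,0,0]'>/dev/null && python3 g.py && python3 -m inch '[0,0,-0.03,0,0,0,0,0,0,0,0,0]'>/dev/null && python3 g.py && python3 -m inch '[0,0,-0.03,0,0,0,0,0,0,0,0,0]'>/dev/null && python3 g.py && python3 -m inch '[0,0,-0.03,0,0,0,0,0,0,0,0,0]'>/dev/null && python3 g.py
```

```text
z 0.0693 xy 0.5429 -0.2920 F [ 0.1 -0.7 -1.2] 29.85
z 0.0658 xy 0.5429 -0.2921 F [-0.5  1.4 -2.3] 30.23
z 0.0648 xy 0.5429 -0.2920 F [ 0.3 -0.5 -1.8] 30.48
z 0.0639 xy 0.5428 -0.2920 F [ 0.3 -0.1 -0.3] 30.73
z 0.0631 xy 0.5428 -0.2920 F [-0.2 -0.2 -1.2] 30.98
z 0.0627 xy 0.5430 -0.2921 F [-0.7  0.1  1.6] 31.23
```

```bash
python3 -m inch '[0,0,0,0,0,0,0,0,0,0,0,0,0,0,0,0,0,0,0,0,0.8,0,0,0,0,0,0.8,0,0,0,0,0,0.8,0,0,0,0,0,0.8,0,0,0,0.232,0.957,0,0,0,-0.065,0.232,0.957,0,0,0,-0.065,0.232,0.957,0,0,0,-0.065,0.232,0.957,0,0,0,-0.065,0.232,0.957,0,0,0,-0.065,0.232,0.957,0,0,0,-0.065,0.232,0.957,-0.2,0,0,-0.065,0.232,0.957,-0.3,0,0,-0.065,0.232,0.957,-0.3,0,0,-0.065,0,0,0,0,0,0]' 1 25
python3 - <<'E'
from h import *
a=save('scene','s3.png');w=save('wrist','w3.png')
A=a['pixels'][200:300,100:340,::-1];B=w['pixels'][:,:,::-1]
o=np.zeros((600,560,3),np.uint8);A=cv2.resize(A,None,fx=2.3,fy=1.8*2.3/2.3*1.0);o[:180,:552]=A;o[180:600,:]=B
cv2.imwrite('pics/c3.png',o)
E
```

```text
t: 33.35
eef_pos: [0.595, -0.0753, 0.1228]
tool_rot: [[-0.084, 0.996, -0.001], [0.996, 0.084, 0.0], [0.0, -0.001, -1.0]]
wrist_force: [-1.3, 0.0, 0.7]
gripper_width: 0.0884
grasp_force: 0.0
```

View pics/c3.png

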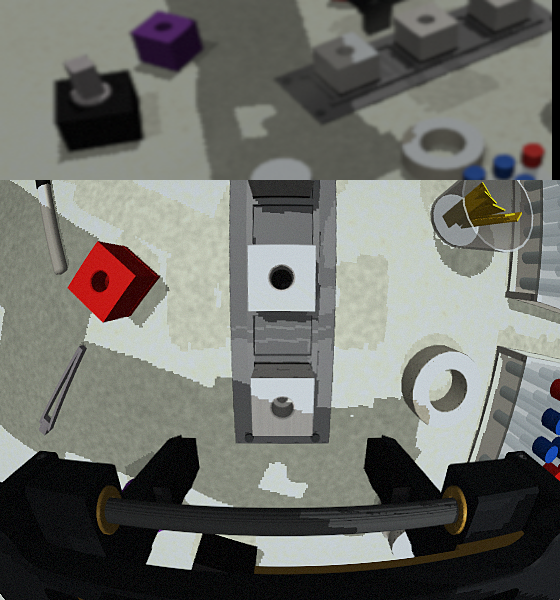

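The gauge is seated flange-down in its stand, and the right adapter at (283,408) is square between the fingers. Lowering and gripping it.

```bash
python3 -m inch '[0,-0.05,-0.8,0,0,0,0,0,-0.8,0,0,0,0,0,-0.8,0,0,0,0,0,-0.8,0,0,0,0,0,-0.6,0,0,0,0,0,-0.15,0,0,0,0,0,0,0,0,0]' 1 35 >/dev/null && python3 g.py && python3 -m inch '[0,0,0,0,0,0,0,0,0,0,0,0,0,0,0,0,0,0,0,0,0,0,0,0,0,0,0,0,0,0,0,0,0,0,0,0,0,0,0,0,0,0]' 0 35
```

```text
z 0.0237 xy 0.5952 -0.0779 F [ 0.8  0.3 -0.6] 34.33
t: 35.2
eef_pos: [0.5952, -0.0779, 0.0238]
tool_rot: [[-0.081, 0.997, 0.0], [0.997, 0.081, -0.0], [-0.0, 0.0, -1.0]]
wrist_force: [-0.1, 0.7, 1.3]
gripper_width: 0.0439
grasp_force: 35.0
```

```bash
python3 -m inch '[0,0,0.2,0,0,0,0,0,0.6,0,0,0,0,0,0.9,0,0,0,0,0,0.9,0,0,0,0,0,0.6,0,0,0,0,0,0,0,0,0]' && python3 -m inch '[-0.16,0.964,0,0,0,0.066,-0.16,0.964,0,0,0,0.066,-0.16,0.964,0,0,0,0.066,-0.16,0.964,0,0,0,0.066,-0.16,0.964,0,0,0,0.066,-0.16,0.964,0,0,0,0.066,-0.16,0.964,0,0,0,0.066,-0.16,0.964,0,0,0,0.066,-0.16,0.964,0,0,0,0.066,-0.16,0.964,0,0,0,0.066,-0.16,0.964,0,0,0,0.066,-0.16,0.964,0,0,0,0.066,-0.16,0.964,0,0,0,0.066,-0.16,0.964,0,0,0,0.066,-0.16,0.964,0,0,0,0.066,-0.16,0.964,0,0,0,0.066,0,0,0,0,0,0,0,0,0,0,0,0]'
```

```text
t: 35.95
eef_pos: [0.596, -0.0782, 0.1054]
tool_rot: [[-0.081, 0.997, 0.003], [0.997, 0.081, -0.001], [-0.001, 0.003, -1.0]]
wrist_force: [0.1, -0.6, -2.2]
gripper_width: 0.0434
grasp_force: 35.0
t: 38.2
eef_pos: [0.53, 0.3076, 0.1028]
tool_rot: [[-0.187, 0.982, -0.002], [0.982, 0.187, -0.001], [-0.001, -0.002, -1.0]]
wrist_force: [-0.2, 0.3, -3.0]
gripper_width: 0.0435
grasp_force: 35.0
```

```bash
python3 -m inch '[0,0,-0.7,0,0,0,0,0,-0.8,0,0,0,0,0,-0.8,0,0,0,0,0,-0.6,0,0,0,0,0,-0.1,0,0,0,0,0,0,0,0,0]'>/dev/null && python3 g.py && python3 -m inch '[0,0,-0.06,0,0,0,0,0,0,0,0,0]'>/dev/null && python3 g.py && python3 -m inch '[0,0,-0.04,0,0,0,0,0,0,0,0,0]'>/dev/null && python3 g.py && python3 -m inch '[0,0,-0.03,0,0,0,0,0,0,0,0,0]'>/dev/null && python3 g.py && python3 -m inch '[0,0,-0.03,0,0,0,0,0,0,0,0,0]'>/dev/null && python3 g.py
```

```text
z 0.0287 xy 0.5313 0.3078 F [-0.3  0.7 -2.3] 38.95
z 0.0279 xy 0.5315 0.3079 F [-0.4 -0.2 -2.6] 39.2
z 0.0263 xy 0.5311 0.3077 F [-0.2  0.5 -2.3] 39.45
z 0.0254 xy 0.5310 0.3076 F [-0.9 -0.4 -2.3] 39.7
z 0.0246 xy 0.5310 0.3076 F [-0.9 -0.3 -1.9] 39.95
```

```bash
python3 -m inch '[0,0,-0.03,0,0,0,0,0,0,0,0,0]'>/dev/null && python3 g.py && python3 -m inch '[0,0,-0.03,0,0,0,0,0,0,0,0,0]'>/dev/null && python3 g.py && python3 -m inch '[0,0,-0.03,0,0,0,0,0,0,0,0,0]'>/dev/null && python3 g.py && python3 -m inch '[0,0,-0.03,0,0,0,0,0,0,0,0,0]'>/dev/null && python3 g.py
```

```text
z 0.0239 xy 0.5310 0.3076 F [ 0.3  0.7 -2.7] 40.2
z 0.0232 xy 0.5311 0.3077 F [-0.4 -0.1 -2.4] 40.45
z 0.0228 xy 0.5312 0.3077 F [-1.8 -0.1  1. ] 40.7
z 0.0228 xy 0.5314 0.3078 F [-3.8 -1.3  7.4] 40.95
```

It's resting on the tray floor. Backing off the preload slightly, opening partly and rising.

```bash
python3 -m inch '[0,0,0.03,0,0,0,0,0,0,0,0,0]'>/dev/null; python3 g.py; python3 -m inch '[0,0,0,0,0,0,0,0,0,0,0,0,0,0,0,0,0,0,0,0,0,0,0,0]' 0.66; python3 -m inch '[0,0,0.4,0,0,0,0,0,0.8,0,0,0,0,0,1,0,0,0,0,0,1,0,0,0,0,0,1,0,0,0,0,0,1,0,0,0,0,0,0,0,0,0]'
python3 - <<'E'
from h import *
from fit import comps,rect
a=save('scene','s4.png');t=save('top','t4.png')
o=np.zeros((600,780,3),np.uint8);o[:420,:560]=a['pixels'][:,:,::-1]
o[422:600,:460]=cv2.resize(t['pixels'][150:265,100:400,::-1],(460,178));cv2.imwrite('pics/c4.png',o)
W=world(a)
for b in [(.45,.62,.22,.4),(.53,.66,-.15,.16)]:
    for P,uv,n in comps(W,a['depth']>0,.044,.062,b,40): print(n,np.median(P,0).round(4),rect(P))
for P,uv,n in comps(W,a['depth']>0,.083,.11,(.5,.6,-.35,-.24)): print('grip',n,P.max(0).round(4),np.median(P,0).round(4))
E
```

```text
z 0.0229 xy 0.5314 0.3078 F [-2.1  0.1  2.1] 41.2
t: 41.7
eef_pos: [0.531, 0.3077, 0.0223]
tool_rot: [[-0.186, 0.983, -0.0], [0.983, 0.186, -0.0], [-0.0, -0.0, -1.0]]
wrist_force: [-0.1, -0.4, 0.6]
gripper_width: 0.0581
grasp_force: 0.0
t: 42.58
eef_pos: [0.533, 0.3084, 0.1564]
tool_rot: [[-0.186, 0.983, 0.006], [0.983, 0.186, 0.002], [0.001, 0.007, -1.0]]
wrist_force: [0.8, 0.4, -0.7]
gripper_width: 0.058
grasp_force: 0.0
274 [0.5342 0.3048 0.0537] (array([531.6, 308.8]), array([47.8, 50.9]), 11.4)
353 [0.584  0.1007 0.0548] (array([579.3, 102.6]), array([47.5, 46.4]), 4.3)
386 [0.591  0.011  0.0548] (array([587.5,  11.9]), array([46.8, 45.8]), 4.9)
grip 163 [ 0.5552 -0.2829  0.1039] [ 0.5501 -0.2941  0.0998]
```

View pics/c4.png

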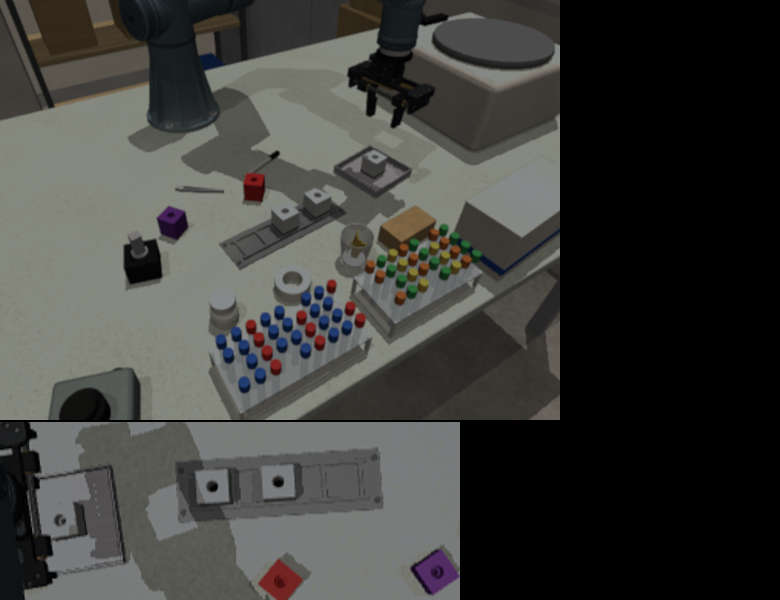

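The picture shows the reject upright in the tray (375,160), the two good adapters in their pockets, the gauge seated (137,245), and nothing else moved. Handing in.

```bash
python3 -c "
from cell import robot
print(robot.job_done())"
```

```text
the job is handed in; nothing more can be done
None
```

The left and middle adapters took the gauge fully home and stay in their pockets; the right one stopped it about 18 mm short and stands in the reject tray, the gauge is back in its stand, and the job was handed in at about 43 s.

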